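Seat a camera lens in its cell and lock its retaining ring

TASK

Set the lens upright and fully home in the open lens cell without dropping or ramming it, then lower the hexagonal retaining ring over it with its three lugs through the three gaps in the cell's rim, and screw the ring clockwise under the sloping ledges until it clamps the lens snugly, firm but not forced. Let go, and leave the other items on the table where they are.

Things in the scene. Friction and masses are not known exactly. Their poses are not given: they have to be found in the camera images.
- lens: Camera lens in a black round barrel, standing upright: base flange 58 mm diameter, 7 mm thick; above it a 34 mm diameter barrel (grip it there) up to 40 mm, glass on top. About 120 g. Origin: centre of the underside; z up through the glass. Round: its yaw does not matter.
- ring: Bare aluminium retaining ring, lying lugs down, about 130 g: a hexagonal collar 50 mm across flats, 40 mm open inside, from 5 to 36 mm above the underside (grip two opposite flats), on a round flange 62 mm diameter, 5 mm thick, with three lugs. Origin: centre of the underside, z up; x points through one lug and the middle of one flat; flats every 60 degrees.
- ring_lug (a point): Top of one of the ring's three lugs, 35 mm from its axis. Lugs stand every 120 degrees, are 15 mm (26 degrees) wide, about 5 mm thick and reach 37 mm from the axis. Their tops slope like the cell's ledges.
- cell: Fixed lens cell: an aluminium cup 90 mm in diameter on a 130 mm square, 18 mm thick blue base, its rim 50 mm above the table. Origin: centre of the base's underside; z up; x points through the middle of one gap in the rim.
- cell_bore (a point): Centre of the mouth of the dark inner bore, 35 mm above the cell's origin. The bore is 60 mm in diameter and takes the lens flange. In it three brass pads carry the lens, slightly sprung (70 N per mm); shims set their tops 30 to 32 mm above the cell's origin, different each time. Above the bore lies a recess 77 mm in diameter for the ring's lugs.
- cell_rim (a point): Centre of the cell's mouth at rim height, 50 mm above its origin. Three ledges about 5 mm thick reach in from the rim, leaving an opening 65 mm in diameter. Going clockwise (seen from above) their undersides fall by 0.06 mm per degree, so that the turned lugs wedge beneath them and press the ring on the lens.
- cell_gap (a point): Middle of one of the three gaps between the ledges, at rim height, 35.5 mm from the axis; the gaps lie every 120 degrees and are 40 degrees wide. With the ring resting on the lens and turned clockwise from here, the lugs bind after 25 to 65 degrees (by the shims); there is an end stop at 82 degrees. Snug is about 0.2 to 0.5 N m of turning torque; it then stays put.
- ball_stand: Bystander: white 25 mm calibration ball on a steel stand, 83 mm tall, foot 64 mm wide. Origin: centre of the underside.
- test_plate: Bystander: flat steel test plate 110 x 80 x 12 mm with two holes. Origin: centre of the underside.
- gauge_ring: Bystander: plain smooth round steel gauge ring, 60 mm outside, 36 mm inside, 20 mm tall, no lugs. Origin: centre of the underside.
Things that resemble listed ones, but are neither listed nor needed, are in the scene too. Of the things that look like the ring, the middle-sized one is meant.

How it is judged:
On the way, in this order (a step that is already met when the one before it is completed fails the run):
1. the lens sits fully home and upright in the bore of the cell, on its pads (horizontal distance between lens and cell below 0.003 m and z of lens in the frame of cell below 0.0335 m and angle between lens's own z axis and vertical below 0.05 rad), for 0.2 s.
2. the ring lies down in the cell over the lens, lugs below the cell's rim (horizontal distance between ring and cell below 0.004 m and z of ring in the frame of cell below 0.0405 m and angle between ring's own z axis and vertical below 0.07 rad), for 0.1 s.
At the end, for the whole second after the job is handed in: Lens upright (0.05 rad), within 3 mm of the cell's axis, its underside at most 33.5 mm above the cell's; ring level (0.05 rad), within 4 mm of the axis, its underside at most 40.5 mm up, pressing on the lens with more than 6 N by itself; both at rest and released (all of step 1 and horizontal distance between ring and cell below 0.004 m and z of ring in the frame of cell below 0.0405 m and angle between ring's own z axis and vertical below 0.05 rad and contact force between ring and lens above 6 N and linear speed of each of ring, lens below 0.01 m/s); the robot touches nothing.
It fails at once if the lens is rammed, dropped or clamped with more than 45 N against the cell (contact force between lens and cell above 45 N).
It fails at once if the calibration ball on its stand is moved more than 20 mm (distance of ball_stand from where it was at the start of the episode above 0.02 m).
It fails at once if the test plate is moved more than 20 mm (distance of test_plate from where it was at the start of the episode above 0.02 m).
It fails at once if the plain gauge ring is moved more than 20 mm (distance of gauge_ring from where it was at the start of the episode above 0.02 m).
It also fails if it takes over 72 s, if anything falls off the work surface, if the arm or the gripper's body presses on something with over 40 N, if the wrist force passes 120 N, or if a joint passes its speed limit or range.

ROBOT

A 6-joint arm with a two-finger parallel gripper is mounted at the origin on the work surface. World frame = base frame: x ahead of the robot, y to its left, z up, the work surface at z = 0. Lengths are in m, angles in rad, forces in N, time in s.
With the tool pointing down it reaches from about 0.25 to 0.8 m from the base axis. Payload 3.9 kg.
Tool frame: the origin (TCP) lies at the centre of the arm's flange, where the gripper is bolted on; the fingertips stand 173 mm ahead of it and the grasp point (between the pads) lies 155 mm ahead of it (bot.finger_overhang is the distance from the TCP to the fingertips, in m); z points along the fingers, y is the direction in which the jaws open and shut (so a half turn about z gives the same grasp; the last joint's range is limited). The gripper opens to 85 mm and grips with 20 to 120 N. Pads are 22 mm wide; open, the fingers measure 114 mm over their backs; the gripper's body (76 mm by 85 mm) begins 54 mm behind the grasp point. The pads swing forward as they close: fully open they stand 13 mm farther back than shut.
Start: joints at [1.16, 0.26, -0.138, 1.173, 0, 1.571], TCP at [0.21, 0.481, 0.405] pointing down, gripper open.
Joint ranges: [-2.78, 2.78], [-0.83, 1.72], [-1.28, 1.37], [-1.9, 2.12], [-1.57, 1.48], [-3.14, 3.14]. Speed limits (rad/s): [2.57, 2.57, 3.14, 3.14, 3.14, 3.14].

INTERFACE

Orientations are given as a rotation vector (axis times angle).
In Python, from workcell import bot gives the robot as it stands.
- The arm moves only by the tool drive_tool, never from a script. Its argument "commands" is a list of rows, each an object of numbers: "grip": the closure, from 0 (fully open) to 1 (shut); "tx", "ty", "tz": the shift along the tool's x, y, z in m; "wx", "wy", "wz": the turn, a rotation vector about the tool's x, y, z in degrees. In form: [{"grip": .., "tx": .., "ty": .., "tz": .., "wx": .., "wy": .., "wz": ..}, ...]. A call has 1 to 20 rows; each row shifts and turns the commanded pose from where the row before left it, along the tool's axes as they then stand; what a row does not reach is not made up. A row lasts 1/8 s, in which the tool goes at most 62.5 mm and 10.7 degrees, less where a joint would pass 70% of its speed; a pose out of reach is approached as far as the arm can. A call is refused whole if a number of a shift passes 0.0625 or a number of a turn 10.7, either way. A call with a gripper value outside its range is refused whole. The fingers move at their own pace and stop on an object; "force" is the grip in N (left out, the last holds). Time passes only in rows, so rows that do not move let the fingers close. It gives the time, the measured TCP pose, the force and the opening at its end, in the units of the state.
- bot.read_state(): the state, without advancing time (a new reading comes with each control period).
- bot.grab_frame(name): name is "side" or "top" or "wrist"; returns the picture (420x560x3 uint8, red, green, blue); there is no depth.
- bot.calibration(name): a dict with "camera_matrix" (3x3 intrinsics, pixels), "k1" (the pictures are not rectified: a ray, as slopes to the right and down, at radius r is drawn at 1 + k1 r^2 times it, then the intrinsics apply), "rvec" (rotation vector, rad) and "tvec" (3), from world to camera coordinates, as OpenCV has them. Camera axes: x right, y down, z forward; pixel columns grow to the right and rows downward; lengths in m; the calibration is good to about 2 mm. A picture is of the moment at which its call begins: read the wrist's pose just before it. calibration takes no time and is no camera call; for the wrist camera it gives the pose at the moment of the call.
- bot.sign_off(): hands the job in, once; it reports no verdict.
The state is a dict: "time": time; "qpos": joint angles; "qd": joint speeds; "effort": joint torques, N m; "tool_pos": TCP position; "tcp_rot": TCP orientation; "ft_force": force on the tool from outside, world axes, zero at the start; "torque": the same for the moment, N m; "width": finger opening in m.
Only numpy, scipy, OpenCV 4.12 (cv2) and the standard library are available. Lean on these libraries where they do the work, as an engineer would, in place of code of your own. Each camera call takes 0.05 s, during which the arm holds its last target. There are 200 camera calls.

## Working session

There is one attempt and no reset: what is moved stays moved. The work goes in short steps, Python scripts to look and compute and a tool call to move; the robot and the scene stay as the last step left them, time stands still between calls to the robot, and variables do not carry over. Pictures are saved under pics/ and viewed, about 8 in all and at most 12, crops included, and the job is handed in when it is done.

Besides the shell and the picture viewer there is one more tool, called after "Call:" as name(argument=value, ...) on one line, values as JSON. drive_tool: Moves the arm, as the interface text tells. Its arguments: {"type":"object","properties":{"commands":{"type":"array","items":{"type":"object","properties":{"grip":{"type":"number"},"tx":{"type":"number"},"ty":{"type":"number"},"tz":{"type":"number"},"wx":{"type":"number"},"wy":{"type":"number"},"wz":{"type":"number"}}}},"force":{"type":"number"}},"required":["commands"]}

```bash
mkdir -p pics; ls
cat > h.py <<'E'
import numpy as np, cv2
from workcell import bot
def grab(n,f=None):
    c=bot.calibration(n); im=bot.grab_frame(n)
    if f: cv2.imwrite('pics/'+f,cv2.cvtColor(im,cv2.COLOR_RGB2BGR))
    return im,c
def ray(c,u,v):
    K=np.array(c['camera_matrix']);d=np.array([(u-K[0,2])/K[0,0],(v-K[1,2])/K[1,1]])
    s=d.copy()
    for _ in range(20): s=d/(1+c['k1']*(s@s))
    R=cv2.Rodrigues(np.array(c['rvec'],float))[0];t=np.array(c['tvec'],float).ravel()
    return -R.T@t, R.T@np.array([s[0],s[1],1])
def onz(c,u,v,z):
    o,d=ray(c,u,v); return o+d*(z-o[2])/d[2]
def proj(c,p):
    K=np.array(c['camera_matrix']);R=cv2.Rodrigues(np.array(c['rvec'],float))[0]
    q=R@np.array(p,float)+np.array(c['tvec'],float).ravel();s=q[:2]/q[2];s=s*(1+c['k1']*(s@s))
    return s*[K[0,0],K[1,1]]+[K[0,2],K[1,2]]
E
python3 - <<'E'
from h import *
import json
a,c=grab('top');b,d=grab('side')
np.savez('pics/t0.npz',top=a,side=b)
json.dump({k:{x:np.array(y).tolist() for x,y in e.items()} for k,e in (('top',c),('side',d))},open('cal.json','w'))
cv2.imwrite('pics/top0.png',cv2.cvtColor(cv2.resize(a,(800,600)),cv2.COLOR_RGB2BGR))
cv2.imwrite('pics/side0.png',cv2.cvtColor(cv2.resize(b,(800,600)),cv2.COLOR_RGB2BGR))
for e in(c,d): print(e['camera_matrix'],e['k1'],ray(e,280,210))
print(bot.read_state(), bot.finger_overhang)
E
```

```text
pics
[[394.37765362   0.         281.51127555]
 [  0.         394.37765362 209.15788247]
 [  0.           0.           1.        ]] 0.018689993538986496 (array([ 0.43248227, -0.08084613,  1.02315875]), array([ 0.11662535,  0.01591145, -0.9930582 ]))
[[455.30032557   0.         285.97535741]
 [  0.         455.30032557 213.19253674]
 [  0.           0.           1.        ]] 0.04396566301428627 (array([ 0.44805039, -1.1546271 ,  0.77144253]), array([ 0.06354982,  0.83406532, -0.54819509]))
{'time': 0.1, 'qpos': array([ 1.16001238e+00,  2.60575619e-01, -1.39227726e-01,  1.17269929e+00,
        1.83953564e-05,  1.57079509e+00]), 'qd': array([-0.00088291, -0.00123376,  0.00188545,  0.00164509, -0.00084061,
       -0.00043795]), 'effort': array([-7.24382244e-04, -4.06506693e+01,  2.54527777e+01,  1.00339021e-02,
       -8.71377279e-05, -9.48599791e-06]), 'tool_pos': array([0.20952114, 0.48104137, 0.40397495]), 'tcp_rot': array([-6.40653937e-01, -3.07520089e+00,  2.61772817e-03]), 'ft_force': array([ 0.32825564, -0.88035191, -0.1095335 ]), 'torque': array([ 0.00051751,  0.00300657, -0.00482172]), 'width': 0.08509354993486531} 0.1734
```

View pics/top0.png

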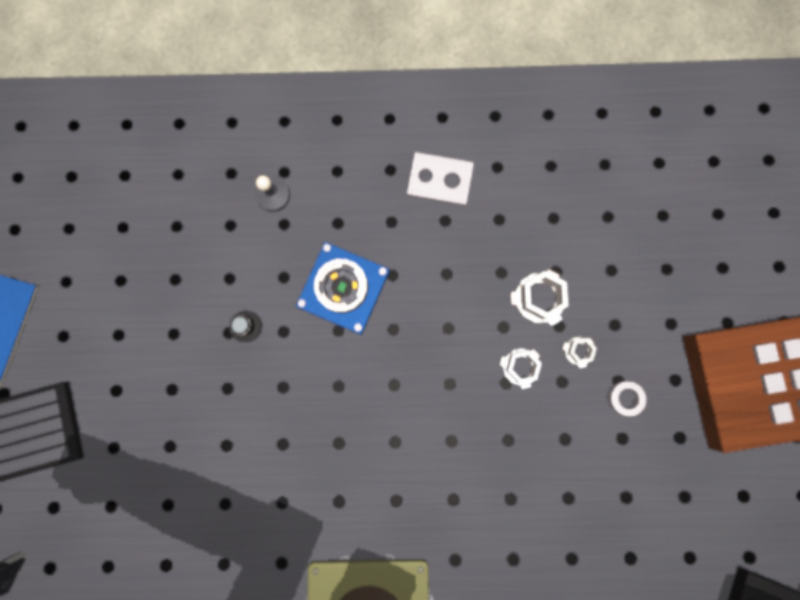

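View pics/side0.png

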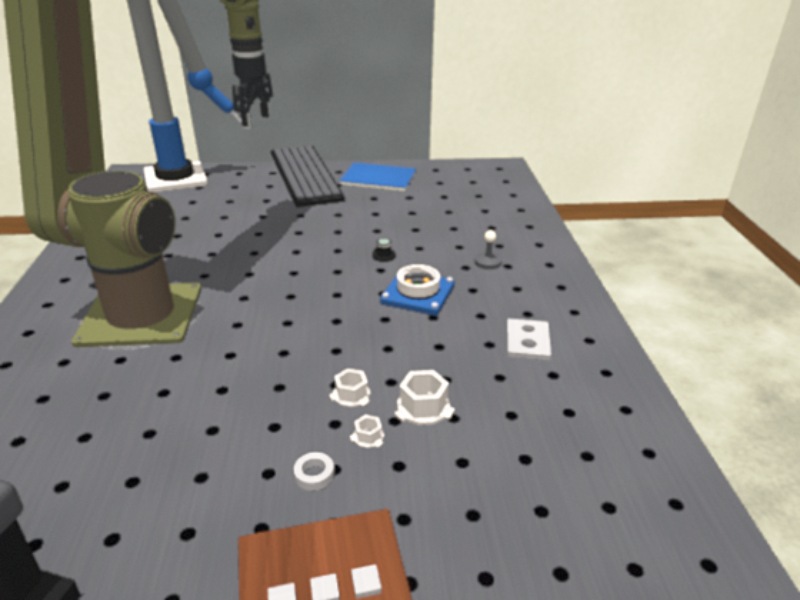

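The top view shows three lugged rings: large (541,297), middle (521,367) and small (580,351), in 800x600 pixels. The one I want is the middle-sized ring at (521,367). The plain ring at (628,399) is the gauge, the lens is at (243,326) and the cell at (341,286). Next is a rough position for each and one enlarged crop to confirm.

Run:
```python
from h import *
import json
z=np.load('pics/t0.npz');a=z['top'];C=json.load(open('cal.json'));c=C['top'];s=C['side']
hsv=cv2.cvtColor(a,cv2.COLOR_RGB2HSV)
w=((hsv[...,2]>190)&(hsv[...,1]<50)).astype(np.uint8);w[:60]=0
n,l,st,ce=cv2.connectedComponentsWithStats(w)
for i in range(1,n):
    if st[i,4]>40:
        cn=cv2.findContours((l==i).astype(np.uint8),0,2)[0][0]
        (u,v),r=cv2.minEnclosingCircle(cn)
        p=onz(c,u,v,0.0025 if u>340 else .05); q=onz(c,u+r,v,.0025)
        print(ce[i].round(1),st[i,4],'circ',round(u,1),round(v,1),round(r,1),p.round(3),'rad',np.linalg.norm(q-onz(c,u,v,.0025)).round(4), 'boxc',onz(c,st[i,0]+st[i,2]/2,st[i,1]+st[i,3]/2,.0025).round(3))
b=((hsv[...,0]>100)&(hsv[...,0]<125)&(hsv[...,1]>150)).astype(np.uint8);b[:,:150]=0
r=cv2.minAreaRect(np.argwhere(b)[:,::-1].astype(np.float32));print('base',r,onz(c,*r[0],.018), [onz(c,*p,.018).round(3).tolist() for p in cv2.boxPoints(r)])
print('lens', onz(c,240/1.4286,325/1.4286,.04),proj(s,onz(c,240/1.4286,325/1.4286,.04))*1.4286)
cr=np.hstack([cv2.resize(a[180:290,330:460],(520,440),interpolation=cv2.INTER_CUBIC),cv2.resize(a[165:255,140:180],(196,440),interpolation=2)])
cv2.imwrite('pics/crop1.png',cv2.cvtColor(cr,cv2.COLOR_RGB2BGR))
w=bot.calibration('wrist');st=bot.read_state()
R=cv2.Rodrigues(st['tcp_rot'])[0];o,d=ray(w,w['camera_matrix'][0][2],w['camera_matrix'][1][2])
print(w['camera_matrix'],'cam in tool',R.T@(o-st['tool_pos']),'axis',R.T@d, 'R',R.round(3).tolist())
```

```text
[308.  124.4] 1068 circ 307.7 124.5 24.6 [ 0.764 -0.14   0.05 ] rad 0.0656 boxc [ 0.779 -0.143  0.002]
[183.6 127.3] 74 circ 183.6 127.3 4.7 [0.764 0.177 0.05 ] rad 0.0127 boxc [0.779 0.188 0.002]
[237.9 199.3] 530 circ 237.8 199.2 18.7 [0.576 0.04  0.05 ] rad 0.049 boxc [0.582 0.044 0.002]
[377.9 208.4] 662 circ 378.1 208.2 20.6 [ 0.552 -0.319  0.002] rad 0.053 boxc [ 0.551 -0.319  0.002]
[167.3 227. ] 50 circ 167.4 227.0 4.0 [0.51  0.215 0.05 ] rad 0.0104 boxc [0.511 0.227 0.002]
[405.2 245.9] 236 circ 405.1 245.5 11.6 [ 0.454 -0.383  0.002] rad 0.0296 boxc [ 0.45  -0.384  0.002]
[554.9 243.6] 116 circ 555.5 243.5 7.4 [ 0.453 -0.761  0.002] rad 0.0182 boxc [ 0.451 -0.759  0.002]
[537.  246.8] 167 circ 537.0 246.5 8.3 [ 0.446 -0.714  0.002] rad 0.0206 boxc [ 0.445 -0.715  0.002]
[364.3 256.6] 382 circ 364.5 256.7 15.0 [ 0.428 -0.279  0.002] rad 0.0383 boxc [ 0.424 -0.278  0.002]
[557.8 264.3] 41 circ 558.0 265.0 6.1 [ 0.399 -0.761  0.002] rad 0.0149 boxc [ 0.398 -0.761  0.002]
[542.4 267.7] 163 circ 542.0 268.0 8.6 [ 0.392 -0.721  0.002] rad 0.0211 boxc [ 0.392 -0.722  0.002]
[439.6 278.8] 283 circ 439.6 278.8 12.2 [ 0.369 -0.465  0.002] rad 0.0304 boxc [ 0.368 -0.466  0.002]
[547.7 288.9] 155 circ 547.5 289.0 8.2 [ 0.34  -0.729  0.002] rad 0.02 boxc [ 0.339 -0.73   0.002]
base ((239.53114318847656, 201.35736083984375), (49.128936767578125, 49.24345397949219), 23.629377365112305) [0.57507844 0.0391118  0.018     ] [[0.544, 0.123, 0.018], [0.661, 0.071, 0.018], [0.606, -0.045, 0.018], [0.491, 0.007, 0.018]]
lens [0.50959323 0.21608833 0.04      ] [382.36586042 240.98895503]
[[369.59064636   0.         282.14326382]
 [  0.         369.59064636 198.91430534]
 [  0.           0.           1.        ]] cam in tool [ 0.07878124 -0.00013478  0.03066147] axis [-3.11909474e-01  2.60004077e-04  9.50111790e-01] R [[-0.917, 0.399, -0.001], [0.399, 0.917, -0.002], [0.0, -0.002, -1.0]]
```

View pics/crop1.png

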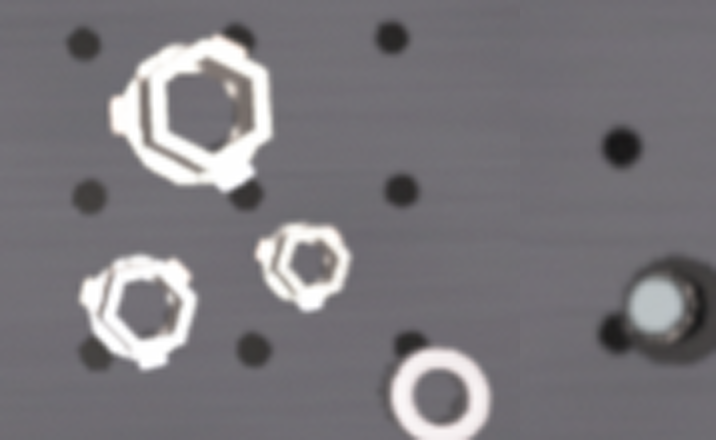

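Call:
drive_tool(commands=[{"tx": -0.032,"ty": -0.01,"tz": 0.008,"grip": 0},{"tx": -0.032,"ty": -0.01,"tz": 0.008},{"tx": -0.032,"ty": -0.01,"tz": 0.008},{"tx": -0.032,"ty": -0.01,"tz": 0.008},{"tx": -0.032,"ty": -0.01,"tz": 0.008},{"tx": -0.032,"ty": -0.01,"tz": 0.008},{"tx": -0.032,"ty": -0.01,"tz": 0.008},{"tx": -0.032,"ty": -0.01,"tz": 0.008},{"tx": -0.032,"ty": -0.01,"tz": 0.008},{"tx": -0.032,"ty": -0.01,"tz": 0.008},{"tx": -0.032,"ty": -0.01,"tz": 0.008},{"tx": -0.03,"ty": -0.012,"tz": 0.008},{},{}], force=40)

```text
invalid input at $.commands[0]: expected keys grip, tx, ty, tz, wx, wy, wz
```

```bash
cat >> h.py <<'E'
def tool():
    s=bot.read_state(); return s,cv2.Rodrigues(np.array(s['tcp_rot']))[0],np.array(s['tool_pos'])
def intool(p):  # tool-frame shift to bring the TCP axis over p
    s,R,t=tool(); return R.T@(np.asarray(p)-t)
E
python3 - <<'E'
from h import *
im,c=grab('wrist','w1.png');s,R,t=tool();print(t,s['qpos'].round(2),s['time'],R.round(3).tolist())
p=proj(c,[.51,.216,.04]);print(p)
hsv=cv2.cvtColor(im,cv2.COLOR_RGB2HSV);print(hsv[int(p[1]),int(p[0])])
E
```

```text
[0.20955123 0.48108946 0.40403903] [ 1.16  0.26 -0.14  1.17  0.    1.57] 0.15 [[-0.917, 0.399, -0.001], [0.399, 0.917, -0.001], [0.0, -0.002, -1.0]]
[181.8786208  471.46499796]Traceback (most recent call last):
  File "<stdin>", line 4, in <module>
IndexError: index 471 is out of bounds for axis 0 with size 420
```

View pics/w1.png

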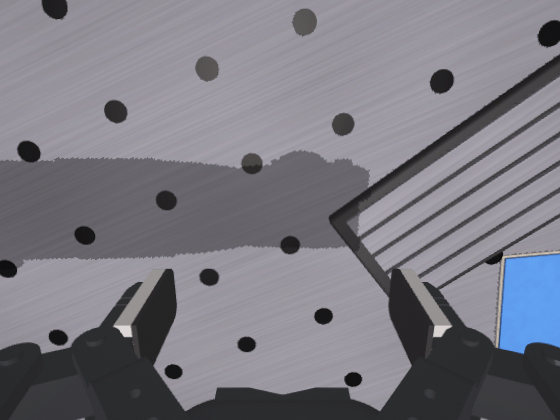

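Call:
drive_tool(commands=[{"grip": 0,"tx": -0.032,"ty": -0.01,"tz": 0.008,"wx": 0,"wy": 0,"wz": 0},{"grip": 0,"tx": -0.032,"ty": -0.01,"tz": 0.008,"wx": 0,"wy": 0,"wz": 0},{"grip": 0,"tx": -0.032,"ty": -0.01,"tz": 0.008,"wx": 0,"wy": 0,"wz": 0},{"grip": 0,"tx": -0.032,"ty": -0.01,"tz": 0.008,"wx": 0,"wy": 0,"wz": 0},{"grip": 0,"tx": -0.032,"ty": -0.01,"tz": 0.008,"wx": 0,"wy": 0,"wz": 0},{"grip": 0,"tx": -0.032,"ty": -0.01,"tz": 0.008,"wx": 0,"wy": 0,"wz": 0},{"grip": 0,"tx": -0.032,"ty": -0.01,"tz": 0.008,"wx": 0,"wy": 0,"wz": 0},{"grip": 0,"tx": -0.032,"ty": -0.01,"tz": 0.008,"wx": 0,"wy": 0,"wz": 0},{"grip": 0,"tx": -0.032,"ty": -0.01,"tz": 0.008,"wx": 0,"wy": 0,"wz": 0},{"grip": 0,"tx": -0.032,"ty": -0.01,"tz": 0.008,"wx": 0,"wy": 0,"wz": 0},{"grip": 0,"tx": -0.032,"ty": -0.01,"tz": 0.008,"wx": 0,"wy": 0,"wz": 0},{"grip": 0,"tx": -0.03,"ty": -0.012,"tz": 0.008,"wx": 0,"wy": 0,"wz": 0},{"grip": 0,"tx": 0,"ty": 0,"tz": 0,"wx": 0,"wy": 0,"wz": 0},{"grip": 0,"tx": 0,"ty": 0,"tz": 0,"wx": 0,"wy": 0,"wz": 0}], force=40)

```text
time: 1.9
tool_pos: [0.5108, 0.2169, 0.3084]
tcp_rot: [-0.641, -3.074, 0.0]
ft_force: [-0.5, -0.1, 0.7]
width: 0.0853
```

Run:
```python
from h import *
im,c=grab('wrist','w2.png');s,R,t=tool();print(t,s['qpos'].round(2),s['time'],R.round(3).tolist())
p=proj(c,[.51,.216,.04]);print(p)
hsv=cv2.cvtColor(im,cv2.COLOR_RGB2HSV);print(hsv[int(p[1]),int(p[0])], hsv[100,100])
```

```text
[0.51066765 0.21726434 0.30868625] [ 0.4   0.37 -0.24  0.96  0.    0.81] 1.95 [[-0.917, 0.399, -0.001], [0.399, 0.917, 0.0], [0.001, -0.0, -1.0]]
[280.62531902 199.80464392]
[120   2 251] [135  14 106]
```

View pics/w2.png

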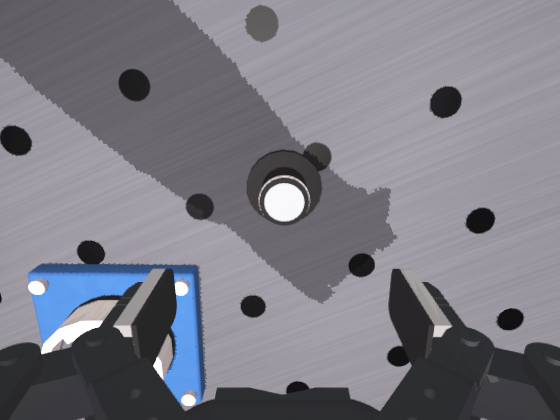

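The wrist view shows the lens with bright glass at about (284,202), and its flange behind it. The cell is lower left at about (110,330).

```bash
cat >> h.py <<'E'
def glass(im,c,z=.04):
    m=(im.min(2)>215).astype(np.uint8);m[260:]=0
    cn=max(cv2.findContours(m,0,1)[0],key=cv2.contourArea)
    (u,v),r=cv2.minEnclosingCircle(cn); return (u,v,r),onz(c,u,v,z)
E
python3 - <<'E'
from h import *
im=cv2.imread('pics/w2.png')[...,::-1];c=bot.calibration('wrist')
g,p=glass(im,c);print(g,p,intool(p))
E
```

```text
(283.881591796875, 202.0, 19.532470703125) [0.5123493  0.21771438 0.04      ] [-0.00153963  0.00112538  0.26868513]
```

Call:
drive_tool(commands=[{"grip": 0,"tx": -0.0015,"ty": 0.001,"tz": 0.02,"wx": 0,"wy": 0,"wz": 0},{"grip": 0,"tx": 0,"ty": 0,"tz": 0.025,"wx": 0,"wy": 0,"wz": 0},{"grip": 0,"tx": 0,"ty": 0,"tz": 0.025,"wx": 0,"wy": 0,"wz": 0},{"grip": 0,"tx": 0,"ty": 0,"tz": 0.025,"wx": 0,"wy": 0,"wz": 0},{"grip": 0,"tx": 0,"ty": 0,"tz": 0.0175,"wx": 0,"wy": 0,"wz": 0},{"grip": 0.4,"tx": 0,"ty": 0,"tz": 0,"wx": 0,"wy": 0,"wz": 0},{"grip": 0.7,"tx": 0,"ty": 0,"tz": 0,"wx": 0,"wy": 0,"wz": 0},{"grip": 1,"tx": 0,"ty": 0,"tz": 0,"wx": 0,"wy": 0,"wz": 0},{"grip": 1,"tx": 0,"ty": 0,"tz": 0,"wx": 0,"wy": 0,"wz": 0},{"grip": 1,"tx": 0,"ty": 0,"tz": 0,"wx": 0,"wy": 0,"wz": 0},{"grip": 1,"tx": 0,"ty": 0,"tz": 0,"wx": 0,"wy": 0,"wz": 0},{"grip": 1,"tx": 0,"ty": 0,"tz": 0,"wx": 0,"wy": 0,"wz": 0},{"grip": 1,"tx": 0,"ty": 0,"tz": 0,"wx": 0,"wy": 0,"wz": 0}], force=40)

```text
time: 3.58
tool_pos: [0.5135, 0.2176, 0.1976]
tcp_rot: [0.64, 3.074, 0.003]
ft_force: [-2.2, 0.7, 6.9]
width: 0.0323
```

Run:
```python
from h import *
im,c=grab('wrist','w3.png');s,R,t=tool();print(t,s['width'],s['ft_force'],s['torque'],s['time'])
print([(cv2.minEnclosingCircle(k),cv2.contourArea(k)) for k in cv2.findContours((im.min(2)>215).astype(np.uint8),0,1)[0] if cv2.contourArea(k)>100])
```

```text
[0.5135209  0.21763366 0.19758029] 0.032408023300479864 [-0.42350085  0.36043731  5.98191416] [ 0.08841777  0.19719253 -0.04461759] 3.625
[(((282.1470642089844, 286.0), 34.38063430786133), 3225.0)]
```

View pics/w3.png

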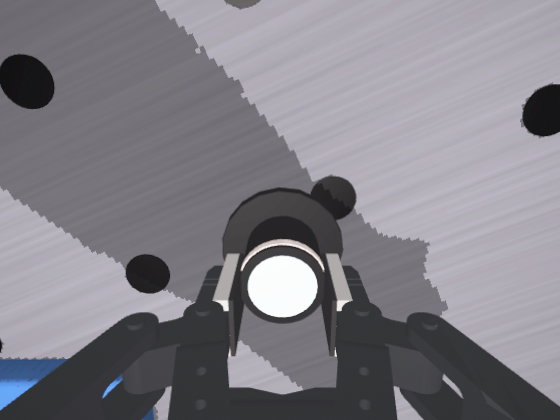

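Both pads hold the barrel and the glass is at (282,286). Next I compute where the fingertips sit and the lens axis in the tool frame.

Run:
```python
from h import *
c=bot.calibration('wrist');s,R,t=tool()
for d in (.160,.165,.17,.175,.18): print(d,proj(c,t+R@[.011,-.017,d]).round(1),proj(c,t+R@[.011,.017,d]).round(1))
p=onz(c,282.1,286,.04);print('lens apparent in tool',intool(p).round(4))
```

```text
0.16 [238.6 260.7] [326.  260.7]
0.165 [240.  254.8] [324.5 254.9]
0.17 [241.3 249.3] [323.2 249.4]
0.175 [242.5 244.2] [322.  244.2]
0.18 [243.7 239.3] [320.8 239.3]
lens apparent in tool [ 1.300e-03 -1.000e-04  1.576e-01]
```

Call:
drive_tool(commands=[{"grip": 1,"tx": 0,"ty": 0,"tz": -0.025,"wx": 0,"wy": 0,"wz": 0},{"grip": 1,"tx": 0,"ty": 0,"tz": -0.04,"wx": 0,"wy": 0,"wz": 0},{"grip": 1,"tx": 0,"ty": 0,"tz": -0.04,"wx": 0,"wy": 0,"wz": 0},{"grip": 1,"tx": 0,"ty": 0,"tz": -0.04,"wx": 0,"wy": 0,"wz": 0},{"grip": 1,"tx": -0.02,"ty": -0.02,"tz": -0.01,"wx": 0,"wy": 0,"wz": 0},{"grip": 1,"tx": 0,"ty": -0.03,"tz": 0,"wx": 0,"wy": 0,"wz": 0},{"grip": 1,"tx": 0,"ty": -0.03,"tz": 0,"wx": 0,"wy": 0,"wz": 0},{"grip": 1,"tx": 0,"ty": -0.03,"tz": 0,"wx": 0,"wy": 0,"wz": 0},{"grip": 1,"tx": 0,"ty": -0.025,"tz": 0,"wx": 0,"wy": 0,"wz": 0},{"grip": 1,"tx": 0,"ty": 0,"tz": 0,"wx": 0,"wy": 0,"wz": 0},{"grip": 1,"tx": 0,"ty": 0,"tz": 0,"wx": 0,"wy": 0,"wz": 0}], force=40)

```text
time: 5.0
tool_pos: [0.4776, 0.0857, 0.3514]
tcp_rot: [0.641, 3.075, 0.001]
ft_force: [0.5, 0.5, -0.4]
width: 0.0324
```

Run:
```python
from h import *
im,c=grab('wrist','w4.png');s,R,t=tool();print(t,s['width'],s['ft_force'],s['time'])
print(proj(c,[.576,.04,.05]))
print([(cv2.minEnclosingCircle(k),cv2.contourArea(k)) for k in cv2.findContours((im.min(2)>215).astype(np.uint8),0,1)[0] if cv2.contourArea(k)>100])
```

```text
[0.47775496 0.085934   0.35133479] 0.03207333956494853 [ 0.06058521 -0.64000863 -0.71341283] 5.05
[278.79191571 308.44832549]
[(((280.8173828125, 326.0158996582031), 44.462947845458984), 1270.5), (((282.48846435546875, 286.44049072265625), 34.12491226196289), 3166.0), (((216.6666717529297, 237.6666717529297), 6.8719353675842285), 123.5)]
```

View pics/w4.png

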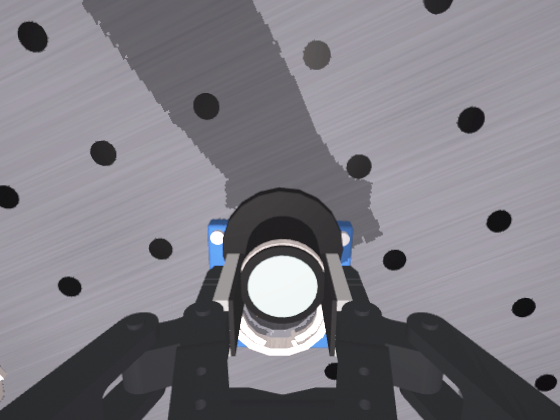

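The lens hides the cell here, which is at about (280,320). I'll move along -x so the camera sits right over the cell.

Call:
drive_tool(commands=[{"grip": 1,"tx": -0.02,"ty": 0,"tz": 0,"wx": 0,"wy": 0,"wz": 0},{"grip": 1,"tx": -0.035,"ty": 0,"tz": 0,"wx": 0,"wy": 0,"wz": 0},{"grip": 1,"tx": -0.035,"ty": 0,"tz": 0,"wx": 0,"wy": 0,"wz": 0},{"grip": 1,"tx": -0.035,"ty": 0,"tz": 0,"wx": 0,"wy": 0,"wz": 0},{"grip": 1,"tx": -0.035,"ty": 0,"tz": 0,"wx": 0,"wy": 0,"wz": 0},{"grip": 1,"tx": -0.02,"ty": 0,"tz": 0,"wx": 0,"wy": 0,"wz": 0},{"grip": 1,"tx": -0.01,"ty": 0,"tz": 0,"wx": 0,"wy": 0,"wz": 0},{"grip": 1,"tx": 0,"ty": 0,"tz": 0,"wx": 0,"wy": 0,"wz": 0},{"grip": 1,"tx": 0,"ty": 0,"tz": 0,"wx": 0,"wy": 0,"wz": 0}], force=40)

```text
time: 6.18
tool_pos: [0.6509, 0.0102, 0.3511]
tcp_rot: [-0.64, -3.075, -0.0]
ft_force: [-0.4, 0.0, -0.7]
width: 0.0323
```

Run:
```python
from h import *
im,c=grab('wrist','w5.png');s,R,t=tool();print(t,s['width'],s['ft_force'],s['time'])
np.savez('w5.npz',R=R,t=t,**{k:np.array(v) for k,v in c.items()})
p=proj(c,[.576,.04,.05]);print(p);u,v=p.astype(int)
a=im[max(v-80,0):v+80,u-80:u+80];print(a.shape)
cv2.imwrite('pics/w5c.png',cv2.resize(a,None,fx=3.5,fy=3.5,interpolation=2)[...,::-1])
```

```text
[0.65084535 0.01015329 0.3512979 ] 0.032547797553313274 [-0.17427541 -0.05488682 -0.17982786] 6.225
[278.70436392  74.87145651]
(154, 160, 3)
```

View pics/w5c.png

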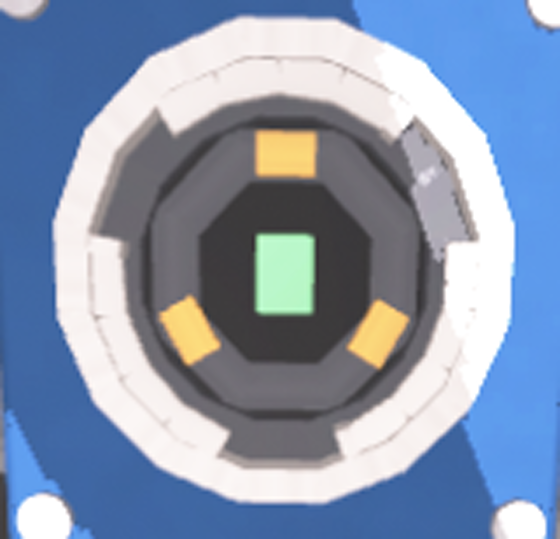

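The view is clear, in crop pixels. The gap corners are at UL (162,108)/(92,237), UR (410,118)/(477,240) and bottom (220,462)/(343,458). The three brass pads are inside.

Run:
```python
from h import *
from scipy.optimize import least_squares
im=cv2.imread('pics/w5.png')[...,::-1].copy();z=np.load('w5.npz');c={k:z[k] for k in z.files};c['k1']=float(c['k1']);R,t=z['R'],z['t']
hsv=cv2.cvtColor(im,cv2.COLOR_RGB2HSV)
m=~((hsv[...,0]>95)&(hsv[...,0]<125)&(hsv[...,1]>100))
yy,xx=np.mgrid[:420,:560];m&=(np.hypot(xx-279,yy-75)<72)
m=cv2.morphologyEx(m.astype(np.uint8),cv2.MORPH_OPEN,np.ones((3,3)))
n,l,st,_=cv2.connectedComponentsWithStats(m);i=l[75,279] or 1+np.argmax(st[1:,4])
cn=cv2.findContours((l==i).astype(np.uint8),0,1)[0];cn=max(cn,key=cv2.contourArea)[:,0]
P=np.array([onz(c,u,v,.05) for u,v in cn])[:,:2]
f=lambda q:np.hypot(P[:,0]-q[0],P[:,1]-q[1])-q[2]
r=least_squares(f,[.576,.04,.045],loss='soft_l1',f_scale=.001);print('rim',len(P),r.x,f(r.x).std(),intool([*r.x[:2],.05]))
cc=r.x[:2]
G=[]
for a,b in (((162,108),(92,237)),((410,118),(477,240)),((220,462),(343,458))):
    A,B=[onz(c,u/3.5+198,v/3.5,.05)[:2] for u,v in(a,b)]
    th=[np.degrees(np.arctan2(*(q-cc)[::-1])) for q in(A,B)];rr=[np.linalg.norm(q-cc) for q in(A,B)]
    w=th[0]+((th[1]-th[0]+180)%360-180)/2; G.append(w);print(np.round(th,1),np.round(rr,4),'mid',round(w,1),w%120)
# pads in bore at z~.031
m=((hsv[...,0]>12)&(hsv[...,0]<28)&(hsv[...,1]>100)&(hsv[...,2]>150)&(np.hypot(xx-279,yy-75)<60)).astype(np.uint8)
n,l,st,ce=cv2.connectedComponentsWithStats(m)
Q=[onz(c,*ce[i],.031)[:2] for i in range(1,n) if st[i,4]>40];print('pads',Q,np.mean(Q,0))
m=((hsv[...,2]<75)&(np.hypot(xx-279,yy-75)<40)).astype(np.uint8);
for zz in (.02,.03): print(zz,[onz(c,*cv2.minEnclosingCircle(k)[0],zz) for k in cv2.findContours(m,0,1)[0] if cv2.contourArea(k)>800])
p=onz(c,282.3,286.2,t[2]-.1576);print('lens',p,R.T@(p-t))
```

```text
rim 385 [0.57785963 0.03907629 0.04541196] 0.00032064396200344035 [ 0.07826622 -0.00253378  0.30135006]
[-166.  -123.6] [0.0374 0.0379] mid -144.8 95.23829911010938
[115.2  75.6] [0.0372 0.0388] mid 95.4 95.40187458489858
[-42.8  -4.4] [0.0393 0.0384] mid -23.6 96.4338191218008
pads [array([0.55637562, 0.04864735]), array([0.58017159, 0.01590538]), array([0.59683793, 0.05273522])] [0.57779505 0.03909599]
0.02 [array([0.57739939, 0.03892567, 0.02      ])]
0.03 [array([0.57743819, 0.03901105, 0.03      ])]
lens [0.64958424 0.0107268  0.1936979 ] [1.28101037e-03 4.47085360e-05 1.57600877e-01]
```

Call:
drive_tool(commands=[{"grip": 1,"tx": 0.02,"ty": 0,"tz": 0,"wx": 0,"wy": 0,"wz": 0},{"grip": 1,"tx": 0.03,"ty": -0.0026,"tz": 0,"wx": 0,"wy": 0,"wz": 0},{"grip": 1,"tx": 0.02,"ty": 0,"tz": 0,"wx": 0,"wy": 0,"wz": 0},{"grip": 1,"tx": 0.007,"ty": 0,"tz": 0.015,"wx": 0,"wy": 0,"wz": 0},{"grip": 1,"tx": 0,"ty": 0,"tz": 0.025,"wx": 0,"wy": 0,"wz": 0},{"grip": 1,"tx": 0,"ty": 0,"tz": 0.025,"wx": 0,"wy": 0,"wz": 0},{"grip": 1,"tx": 0,"ty": 0,"tz": 0.02,"wx": 0,"wy": 0,"wz": 0},{"grip": 1,"tx": 0,"ty": 0,"tz": 0.013,"wx": 0,"wy": 0,"wz": 0},{"grip": 1,"tx": 0,"ty": 0,"tz": 0,"wx": 0,"wy": 0,"wz": 0},{"grip": 1,"tx": 0,"ty": 0,"tz": 0,"wx": 0,"wy": 0,"wz": 0}], force=40)

```text
time: 7.48
tool_pos: [0.5802, 0.0381, 0.2541]
tcp_rot: [0.64, 3.074, 0.001]
ft_force: [-0.1, 0.3, -0.7]
width: 0.0322
```

Run:
```python
from h import *
im,c=grab('wrist','w6.png');s,R,t=tool();print(t,s['width'],s['ft_force'],s['time'],t+R@[.0013,0,.1976],'target .5778 .0391',intool([.5778,.0391,.05])-[.0013,0,0])
a=im[150:400,160:400]
cv2.imwrite('pics/w6c.png',cv2.resize(a,None,fx=2.4,fy=2.4,interpolation=2)[...,::-1])
```

```text
[0.58038253 0.03799764 0.254234  ] 0.032506405882482124 [-0.81578027  0.73301543 -0.26801668] 7.525 [0.57956289 0.0385373  0.05663216] target .5778 .0391 [ 1.85210239e-03 -1.93735652e-04  2.04228889e-01]
```

View pics/w6c.png

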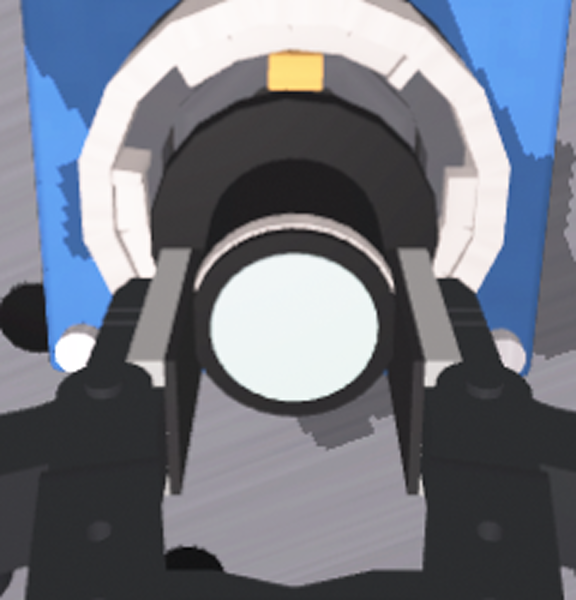

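Call:
drive_tool(commands=[{"grip": 1,"tx": 0.0018,"ty": -0.0002,"tz": 0.005,"wx": 0,"wy": 0,"wz": 0},{"grip": 1,"tx": 0,"ty": 0,"tz": 0.006,"wx": 0,"wy": 0,"wz": 0},{"grip": 1,"tx": 0,"ty": 0,"tz": 0.005,"wx": 0,"wy": 0,"wz": 0},{"grip": 1,"tx": 0,"ty": 0,"tz": 0.003,"wx": 0,"wy": 0,"wz": 0},{"grip": 1,"tx": 0,"ty": 0,"tz": 0,"wx": 0,"wy": 0,"wz": 0}], force=40)

```text
time: 8.15
tool_pos: [0.578, 0.0385, 0.2338]
tcp_rot: [-0.641, -3.075, 0.0]
ft_force: [-0.4, -0.2, -0.5]
width: 0.0321
```

Run:
```python
from h import *
s,R,t=tool();print(t,s['ft_force'],t+R@[.0013,0,.1976],intool([.5778,.0391,.05])-[.0013,0,0])
```

```text
[0.57802843 0.03848653 0.23378589] [-0.42838225 -0.17877219 -0.46817094] [0.57667993 0.03899107 0.03618686] [-0.00097374  0.00054186  0.18378596]
```

Call:
drive_tool(commands=[{"grip": 1,"tx": -0.001,"ty": 0.0004,"tz": 0,"wx": 0,"wy": 0,"wz": 0},{"grip": 1,"tx": 0,"ty": 0,"tz": 0.0,"wx": 0,"wy": 0,"wz": 0},{"grip": 1,"tx": 0,"ty": 0,"tz": 0.001,"wx": 0,"wy": 0,"wz": 0},{"grip": 1,"tx": 0,"ty": 0,"tz": 0.001,"wx": 0,"wy": 0,"wz": 0},{"grip": 1,"tx": 0,"ty": 0,"tz": 0.0,"wx": 0,"wy": 0,"wz": 0}], force=40)

```text
time: 8.78
tool_pos: [0.5792, 0.0385, 0.2321]
tcp_rot: [-0.641, -3.075, 0.0]
ft_force: [0.6, 0.6, -0.5]
width: 0.0326
```

```bash
cat > st.py <<'E'
from h import *
s,R,t=tool();print(t.round(4),'F',s['ft_force'].round(2),'M',s['torque'].round(3),'w',s['width'].round(4),s['time'],'off',(intool([.5778,.0391,.05])-[.0013,0,0])[:2].round(4),'bottom',t[2]-.1976)
E
python3 st.py
```

```text
Traceback (most recent call last):
  File "st.py", line 2, in <module>
    s,R,t=tool();print(t.round(4),'F',s['ft_force'].round(2),'M',s['torque'].round(3),'w',s['width'].round(4),s['time'],'off',(intool([.5778,.0391,.05])-[.0013,0,0])[:2].round(4),'bottom',t[2]-.1976)
                                                                                          ^^^^^^^^^^^^^^^^
AttributeError: 'float' object has no attribute 'round'
```

Call:
drive_tool(commands=[{"grip": 1,"tx": 0,"ty": 0,"tz": 0.001,"wx": 0,"wy": 0,"wz": 0},{"grip": 1,"tx": 0,"ty": 0,"tz": 0.001,"wx": 0,"wy": 0,"wz": 0},{"grip": 1,"tx": 0,"ty": 0,"tz": 0.0,"wx": 0,"wy": 0,"wz": 0}], force=40)

```text
time: 9.15
tool_pos: [0.5792, 0.0385, 0.2301]
tcp_rot: [-0.641, -3.075, 0.0]
ft_force: [0.2, -0.1, 0.2]
width: 0.0323
```

```bash
sed -i "s/s\['width'\].round(4)/round(s['width'],4)/" st.py; python3 st.py
```

```text
[0.5792 0.0385 0.2301] F [ 0.24 -0.11  0.16] M [-0.012  0.027 -0.032] w 0.0323 9.15 off [0.0002 0.    ] bottom 0.03248160299592595
```

Call:
drive_tool(commands=[{"grip": 1,"tx": 0,"ty": 0,"tz": 0.0007,"wx": 0,"wy": 0,"wz": 0},{"grip": 1,"tx": 0,"ty": 0,"tz": 0.0007,"wx": 0,"wy": 0,"wz": 0},{"grip": 1,"tx": 0,"ty": 0,"tz": 0.0,"wx": 0,"wy": 0,"wz": 0}], force=40)

```text
time: 9.52
tool_pos: [0.5792, 0.0385, 0.2287]
tcp_rot: [-0.641, -3.075, 0.0]
ft_force: [-0.1, 0.4, -1.5]
width: 0.0321
```

```bash
python3 st.py
```

```text
[0.5792 0.0385 0.2287] F [-0.08  0.39 -1.55] M [-0.047 -0.005  0.019] w 0.0321 9.525 off [0.0002 0.    ] bottom 0.031117100476450332
```

Call:
drive_tool(commands=[{"grip": 1,"tx": 0,"ty": 0,"tz": 0.0005,"wx": 0,"wy": 0,"wz": 0},{"grip": 1,"tx": 0,"ty": 0,"tz": 0.0,"wx": 0,"wy": 0,"wz": 0}], force=40)

```text
time: 9.78
tool_pos: [0.5793, 0.0385, 0.2285]
tcp_rot: [0.641, 3.075, 0.0]
ft_force: [-1.5, -0.8, 1.2]
width: 0.0322
```

Call:
drive_tool(commands=[{"grip": 1,"tx": 0,"ty": 0,"tz": 0.0004,"wx": 0,"wy": 0,"wz": 0},{"grip": 1,"tx": 0,"ty": 0,"tz": 0.0,"wx": 0,"wy": 0,"wz": 0}], force=40)

```text
time: 10.02
tool_pos: [0.5793, 0.0385, 0.2285]
tcp_rot: [0.641, 3.075, 0.0]
ft_force: [-0.6, -0.6, 5.4]
width: 0.0323
```

Call:
drive_tool(commands=[{"grip": 0.5,"tx": 0,"ty": 0,"tz": 0,"wx": 0,"wy": 0,"wz": 0},{"grip": 0.3,"tx": 0,"ty": 0,"tz": 0.0,"wx": 0,"wy": 0,"wz": 0},{"grip": 0,"tx": 0,"ty": 0,"tz": 0,"wx": 0,"wy": 0,"wz": 0},{"grip": 0,"tx": 0,"ty": 0,"tz": 0,"wx": 0,"wy": 0,"wz": 0},{"grip": 0,"tx": 0,"ty": 0,"tz": 0,"wx": 0,"wy": 0,"wz": 0},{"grip": 0,"tx": 0,"ty": 0,"tz": -0.02,"wx": 0,"wy": 0,"wz": 0},{"grip": 0,"tx": 0,"ty": 0,"tz": -0.03,"wx": 0,"wy": 0,"wz": 0},{"grip": 0,"tx": 0,"ty": 0,"tz": -0.03,"wx": 0,"wy": 0,"wz": 0},{"grip": 0,"tx": 0,"ty": 0,"tz": -0.02,"wx": 0,"wy": 0,"wz": 0},{"grip": 0,"tx": 0,"ty": 0,"tz": 0,"wx": 0,"wy": 0,"wz": 0},{"grip": 0,"tx": 0,"ty": 0,"tz": 0,"wx": 0,"wy": 0,"wz": 0}], force=40)

```text
time: 11.4
tool_pos: [0.5789, 0.0385, 0.327]
tcp_rot: [-0.641, -3.074, 0.0]
ft_force: [-1.0, 0.0, 0.4]
width: 0.0852
```

Run:
```python
from h import *
im,c=grab('wrist','w7.png');s,R,t=tool();print(t,s['width'],s['ft_force'],s['time'],s['qpos'].round(2))
m=(im.min(2)>215).astype(np.uint8)
for k in cv2.findContours(m,0,1)[0]:
    if cv2.contourArea(k)>300:
        (u,v),r=cv2.minEnclosingCircle(k);print((u,v),r,cv2.contourArea(k),onz(c,u,v,.071),np.linalg.norm(onz(c,u+r,v,.071)-onz(c,u,v,.071)))
d=[.427-t[0],-.279-t[1]];print('to ring, tool',R.T@[*d,0])
```

```text
[0.5787391  0.03843436 0.32663649] 0.08525169845297305 [ 0.27793825  0.71430429 -0.38127263] 11.45 [ 0.07  0.4  -0.15  1.03 -0.    0.48]
(282.81951904296875, 191.55075073242188) 65.04203033447266 12409.5 [0.56978511 0.0426597  0.071     ] 0.04142865148747157
to ring, tool [ 0.01234353 -0.35162027  0.0003797 ]
```

Call:
drive_tool(commands=[{"grip": 0,"tx": 0.001,"ty": -0.02,"tz": 0,"wx": 0,"wy": 0,"wz": 0},{"grip": 0,"tx": 0.001,"ty": -0.032,"tz": 0,"wx": 0,"wy": 0,"wz": 0},{"grip": 0,"tx": 0.001,"ty": -0.032,"tz": 0,"wx": 0,"wy": 0,"wz": 0},{"grip": 0,"tx": 0.001,"ty": -0.032,"tz": 0,"wx": 0,"wy": 0,"wz": 0},{"grip": 0,"tx": 0.001,"ty": -0.032,"tz": 0,"wx": 0,"wy": 0,"wz": 0},{"grip": 0,"tx": 0.001,"ty": -0.032,"tz": 0,"wx": 0,"wy": 0,"wz": 0},{"grip": 0,"tx": 0.001,"ty": -0.032,"tz": 0,"wx": 0,"wy": 0,"wz": 0},{"grip": 0,"tx": 0.001,"ty": -0.032,"tz": 0,"wx": 0,"wy": 0,"wz": 0},{"grip": 0,"tx": 0.001,"ty": -0.032,"tz": 0,"wx": 0,"wy": 0,"wz": 0},{"grip": 0,"tx": 0.001,"ty": -0.032,"tz": 0,"wx": 0,"wy": 0,"wz": 0},{"grip": 0,"tx": 0.001,"ty": -0.027,"tz": 0,"wx": 0,"wy": 0,"wz": 0},{"grip": 0,"tx": 0,"ty": -0.016,"tz": 0,"wx": 0,"wy": 0,"wz": 0},{"grip": 0,"tx": 0,"ty": 0,"tz": 0,"wx": 0,"wy": 0,"wz": 0},{"grip": 0,"tx": 0,"ty": 0,"tz": 0,"wx": 0,"wy": 0,"wz": 0}], force=40)

```text
time: 13.2
tool_pos: [0.429, -0.2785, 0.3277]
tcp_rot: [-0.64, -3.075, -0.001]
ft_force: [-0.3, 0.2, 0.8]
width: 0.0854
```

Run:
```python
from h import *
im,c=grab('wrist','w8.png');s,R,t=tool();print(t,s['time'],s['qpos'].round(2))
np.savez('w8.npz',R=R,t=t,**{k:np.array(v) for k,v in c.items()})
p=proj(c,[.427,-.279,.02]);print(p);u,v=p.astype(int)
a=im[v-75:v+75,u-90:u+90];print(u-90,v-75)
w7=cv2.imread('pics/w7.png')[110:260,190:370,::-1]
cv2.imwrite('pics/w8c.png',cv2.resize(np.hstack([a,w7]),None,fx=2.2,fy=2.2,interpolation=2)[...,::-1])
for d in (.155,.16,.165,.17): print(d,proj(c,t+R@[.011,-.0425,d]).round(1))
```

```text
[ 0.42915331 -0.27830223  0.32777555] 13.25 [-0.58  0.28 -0.31  0.97  0.   -0.17]
[280.35117244 182.25157564]
190 107
0.155 [169.6 267.5]
0.16 [173.4 261.2]
0.165 [176.9 255.3]
0.17 [180.2 249.8]
```

View pics/w8c.png

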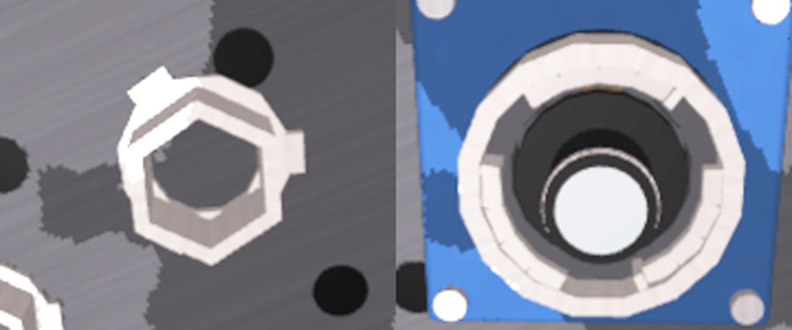

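Left: the middle ring, with lugs at (146,80) and (303,152) in crop pixels and hex top vertices at (211,263), (135,232) and (281,218). Right: the lens sits centred in the cell bore.

Run:
```python
from h import *
z=np.load('w8.npz');c={k:z[k] for k in z.files};c['k1']=float(c['k1']);R,t=z['R'],z['t']
W=lambda u,v,h:onz(c,u/2.2+190,v/2.2+107,h)[:2]
A,B=W(146,80,.005),W(303,152,.005);print(A,B,np.linalg.norm(A-B),'exp',.037*3**.5)
m=(A+B)/2;d=B-A;n=np.array([-d[1],d[0]])/np.linalg.norm(d)
for s in(1,-1):
    cc=m+s*n*.0185;print('c',cc,[np.degrees(np.arctan2(*(q-cc)[::-1])).round(1) for q in(A,B)])
V=np.array([W(*p,.036) for p in((135,232),(211,263),(281,218))])
print('hex verts',V,[np.linalg.norm(V[i]-V[i+1]) for i in(0,1)],'side',.05/3**.5)
mid=V[1]+ (V[0]-V[1])+(V[2]-V[1]);print('center hex',mid, [np.degrees(np.arctan2(*(q-mid)[::-1])).round(1) for q in V])
e=np.array([(V[0]+V[1])/2-mid,(V[1]+V[2])/2-mid]);print(np.degrees(np.arctan2(e[:,1],e[:,0])))
print('rel tool of', 'hexc',R.T@(np.r_[mid,.03]-t))
```

```text
[ 0.39396889 -0.28537823] [ 0.44143268 -0.24324231] 0.06346846916987917 exp 0.06408587988004845
c [ 0.40541887 -0.25047537] [np.float64(-108.2), np.float64(11.4)]
c [ 0.4299827  -0.27814517] [np.float64(-168.6), np.float64(71.8)]
hex verts [[ 0.43584444 -0.30658168]
 [ 0.45671147 -0.28727413]
 [ 0.45104058 -0.258916  ]] [np.float64(0.02842911432965246), np.float64(0.028919586303578472)] side 0.02886751345948129
center hex [ 0.43017354 -0.27822355] [np.float64(-78.7), np.float64(-18.8), np.float64(42.8)]
[-49.27161117  12.20883415]
rel tool of hexc [-0.00100926  0.00035176  0.29777539]
```

Call:
drive_tool(commands=[{"grip": 0,"tx": -0.001,"ty": 0.0003,"tz": 0.02,"wx": 0,"wy": 0,"wz": -2.6},{"grip": 0,"tx": 0,"ty": 0,"tz": 0.03,"wx": 0,"wy": 0,"wz": -2.5},{"grip": 0,"tx": 0,"ty": 0,"tz": 0.03,"wx": 0,"wy": 0,"wz": 0},{"grip": 0,"tx": 0,"ty": 0,"tz": 0.03,"wx": 0,"wy": 0,"wz": 0},{"grip": 0,"tx": 0,"ty": 0,"tz": 0.025,"wx": 0,"wy": 0,"wz": 0},{"grip": 0,"tx": 0,"ty": 0,"tz": 0.014,"wx": 0,"wy": 0,"wz": 0},{"grip": 0,"tx": 0,"ty": 0,"tz": 0,"wx": 0,"wy": 0,"wz": 0},{"grip": 0,"tx": 0,"ty": 0,"tz": 0,"wx": 0,"wy": 0,"wz": 0}], force=40)

```text
time: 14.25
tool_pos: [0.4307, -0.2792, 0.1797]
tcp_rot: [0.502, 3.1, -0.001]
ft_force: [0.7, -0.5, 0.8]
width: 0.0854
```

Run:
```python
from h import *
s,R,t=tool();print(t,s['ft_force'],s['time'],'yawy',np.degrees(np.arctan2(R[1,1],R[0,1])),intool([.4301,-.2782,.03]),R[:,2])
```

```text
[ 0.43066124 -0.27918362  0.17972363] [ 0.74736442 -0.53448311  0.76416917] 14.25 yawy 71.58641019368056 [0.00106496 0.00080486 0.14972196] [ 1.30214741e-03 -7.77635460e-04 -9.99998850e-01]
```

Call:
drive_tool(commands=[{"grip": 0,"tx": 0.001,"ty": 0.0008,"tz": 0.001,"wx": 0,"wy": 0,"wz": 0},{"grip": 0.3,"tx": 0,"ty": 0,"tz": 0,"wx": 0,"wy": 0,"wz": 0},{"grip": 0.6,"tx": 0,"ty": 0,"tz": 0,"wx": 0,"wy": 0,"wz": 0},{"grip": 1,"tx": 0,"ty": 0,"tz": 0,"wx": 0,"wy": 0,"wz": 0},{"grip": 1,"tx": 0,"ty": 0,"tz": 0,"wx": 0,"wy": 0,"wz": 0},{"grip": 1,"tx": 0,"ty": 0,"tz": 0,"wx": 0,"wy": 0,"wz": 0},{"grip": 1,"tx": 0,"ty": 0,"tz": 0,"wx": 0,"wy": 0,"wz": 0}], force=50)

```text
time: 15.12
tool_pos: [0.4295, -0.2782, 0.1784]
tcp_rot: [0.503, 3.1, -0.001]
ft_force: [-1.7, 0.2, 6.3]
width: 0.0488
```

Run:
```python
from h import *
im,c=grab('wrist','w9.png')
s,R,t=tool();print(t,s['ft_force'],s['width'],s['time'],'yawy',np.degrees(np.arctan2(R[1,1],R[0,1])),R[:,2])
np.savez('w9.npz',R=R,t=t,**{k:np.array(v) for k,v in c.items()})
cv2.imwrite('pics/w9c.png',cv2.resize(im[150:390,140:420],(784,672))[:600,:,::-1])
for d in (.155,.16,.165,.17): print(d,((proj(c,t+R@[.011,-.025,d])-[140,150])*2.8).round(1))
```

```text
[ 0.42955984 -0.27815454  0.17842448] [-0.41782144  0.3147534   5.69361837] 0.04935078403115353 15.175 yawy 71.55994723390896 [ 7.44140014e-04 -5.66629178e-04 -9.99999563e-01]
0.155 [213.3 327.7]
0.16 [219.4 310.2]
0.165 [225.1 293.7]
0.17 [230.5 278.3]
```

View pics/w9c.png

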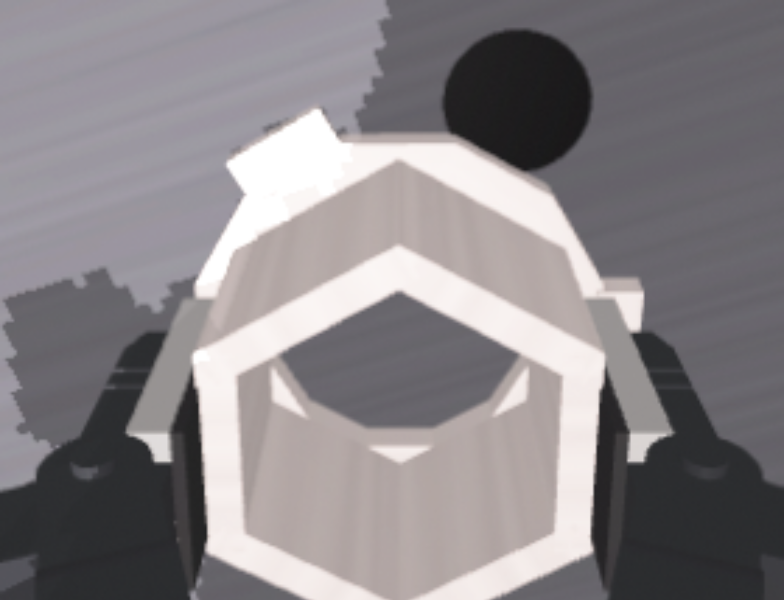

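The ring is gripped squarely on two flats. Its top vertices are at (400,245), (198,352), (605,352), (207,550) and (592,552).

Run:
```python
from h import *
z=np.load('w9.npz');c={k:z[k] for k in z.files};c['k1']=float(c['k1']);R,t=z['R'],z['t']
T=lambda u,v,h:(R.T@(onz(c,u/2.8+140,v/2.8+150,h)-t))[:2].round(4)
for p in((400,245),(198,352),(605,352),(207,550),(592,552)): print(T(*p,.036))
print('lug corners',T(227,165,.005),T(320,109,.005), T(642,292,.005))
x=np.mean([T(400,245,.036)[0]-.0289,*[T(*p,.036)[0]-.0144 for p in((198,352),(605,352))],*[T(*p,.036)[0]+.0144 for p in((207,550),(592,552))]]);print(x)
```

```text
[0.0287 0.    ]
[ 0.0146 -0.0245]
[0.0146 0.025 ]
[-0.0144 -0.025 ]
[-0.0147  0.0251]
lug corners [ 0.0276 -0.0252] [ 0.0362 -0.0114] [0.0071 0.037 ]
-1.999999999999953e-05
```

Call:
drive_tool(commands=[{"grip": 1,"tx": 0,"ty": 0,"tz": -0.02,"wx": 0,"wy": 0,"wz": 0},{"grip": 1,"tx": 0,"ty": 0,"tz": -0.035,"wx": 0,"wy": 0,"wz": 0},{"grip": 1,"tx": 0,"ty": 0,"tz": -0.035,"wx": 0,"wy": 0,"wz": 0},{"grip": 1,"tx": 0,"ty": 0,"tz": -0.02,"wx": 0,"wy": 0,"wz": 0},{"grip": 1,"tx": 0,"ty": 0,"tz": 0,"wx": 0,"wy": 0,"wz": 0}], force=50)

```text
time: 15.8
tool_pos: [0.4299, -0.2784, 0.289]
tcp_rot: [0.503, 3.098, -0.002]
ft_force: [-0.8, -0.4, -1.6]
width: 0.0492
```

Run:
```python
from h import *
s,R,t=tool();print(t,s['ft_force'],s['width'],s['time'],intool([.5778,.0391,.05]))
```

```text
[ 0.42986348 -0.27835276  0.2889624 ] [-0.82577708 -0.40844559 -1.61076496] 0.049192015356797965 15.8 [-0.03923764  0.34812794  0.23881341]
```

Call:
drive_tool(commands=[{"grip": 1,"tx": -0.003,"ty": 0.018,"tz": -0.003,"wx": 0,"wy": 0,"wz": 0},{"grip": 1,"tx": -0.003,"ty": 0.03,"tz": 0,"wx": 0,"wy": 0,"wz": 0},{"grip": 1,"tx": -0.003,"ty": 0.03,"tz": 0,"wx": 0,"wy": 0,"wz": 0},{"grip": 1,"tx": -0.003,"ty": 0.03,"tz": 0,"wx": 0,"wy": 0,"wz": 0},{"grip": 1,"tx": -0.003,"ty": 0.03,"tz": 0,"wx": 0,"wy": 0,"wz": 0},{"grip": 1,"tx": -0.003,"ty": 0.03,"tz": 0,"wx": 0,"wy": 0,"wz": 0},{"grip": 1,"tx": -0.003,"ty": 0.03,"tz": 0,"wx": 0,"wy": 0,"wz": 0},{"grip": 1,"tx": -0.003,"ty": 0.03,"tz": 0,"wx": 0,"wy": 0,"wz": 0},{"grip": 1,"tx": -0.003,"ty": 0.03,"tz": 0,"wx": 0,"wy": 0,"wz": 0},{"grip": 1,"tx": -0.003,"ty": 0.03,"tz": 0,"wx": 0,"wy": 0,"wz": 0},{"grip": 1,"tx": -0.003,"ty": 0.03,"tz": 0,"wx": 0,"wy": 0,"wz": 0},{"grip": 1,"tx": -0.003,"ty": 0.02,"tz": 0,"wx": 0,"wy": 0,"wz": 0},{"grip": 1,"tx": -0.003,"ty": 0.01,"tz": 0,"wx": 0,"wy": 0,"wz": 0},{"grip": 1,"tx": 0,"ty": 0,"tz": 0,"wx": 0,"wy": 0,"wz": -6},{"grip": 1,"tx": 0,"ty": 0,"tz": 0,"wx": 0,"wy": 0,"wz": -7},{"grip": 1,"tx": 0,"ty": 0,"tz": 0,"wx": 0,"wy": 0,"wz": -7},{"grip": 1,"tx": 0,"ty": 0,"tz": 0,"wx": 0,"wy": 0,"wz": -4.1},{"grip": 1,"tx": 0,"ty": 0,"tz": 0,"wx": 0,"wy": 0,"wz": 0},{"grip": 1,"tx": 0,"ty": 0,"tz": 0,"wx": 0,"wy": 0,"wz": 0}], force=50)

```text
time: 18.18
tool_pos: [0.5763, 0.0395, 0.2907]
tcp_rot: [0.153, -3.137, 0.0]
ft_force: [0.3, 0.9, -1.8]
width: 0.0493
```

```bash
cat > st2.py <<'E'
from h import *
s,R,t=tool();print(t.round(4),'F',s['ft_force'].round(2),'M',s['torque'].round(3),'w',round(s['width'],4),s['time'],'off',intool([.5778,.0391,.05])[:2].round(4),'bottom',t[2]-.1784,'yaw',np.degrees(np.arctan2(R[1,1],R[0,1])).round(2),'tilt',R[:2,2].round(4),'q',s['qpos'].round(2))
E
python3 st2.py
```

```text
[0.5763 0.0395 0.2907] F [ 0.31  0.92 -1.82] M [-0.017 -0.016  0.017] w 0.0493 18.175 off [-0.0015 -0.0005] bottom 0.11233997384705358 yaw 95.57 tilt [-0.0004 -0.0002] q [ 0.07  0.42 -0.21  0.94 -0.   -0.03]
```

Call:
drive_tool(commands=[{"grip": 1,"tx": -0.0015,"ty": -0.0005,"tz": 0.01,"wx": 0,"wy": 0,"wz": 0},{"grip": 1,"tx": 0,"ty": 0,"tz": 0.018,"wx": 0,"wy": 0,"wz": 0},{"grip": 1,"tx": 0,"ty": 0,"tz": 0.018,"wx": 0,"wy": 0,"wz": 0},{"grip": 1,"tx": 0,"ty": 0,"tz": 0.01,"wx": 0,"wy": 0,"wz": 0},{"grip": 1,"tx": 0,"ty": 0,"tz": 0,"wx": 0,"wy": 0,"wz": 0},{"grip": 1,"tx": 0,"ty": 0,"tz": 0,"wx": 0,"wy": 0,"wz": 0}], force=50)

```text
time: 18.92
tool_pos: [0.5783, 0.0395, 0.2354]
tcp_rot: [-0.155, 3.137, 0.0]
ft_force: [0.2, -0.1, -0.8]
width: 0.0493
```

```bash
python3 st2.py
```

```text
[0.5783 0.0395 0.2354] F [ 0.25 -0.08 -0.84] M [ 0.021 -0.003  0.014] w 0.0493 18.925 off [ 0.0008 -0.0003] bottom 0.05698599167308538 yaw 95.66 tilt [0.001  0.0001] q [ 0.07  0.47 -0.29  0.81 -0.   -0.03]
```

Call:
drive_tool(commands=[{"grip": 1,"tx": 0.0007,"ty": -0.0003,"tz": 0.001,"wx": 0,"wy": 0,"wz": 0},{"grip": 1,"tx": 0,"ty": 0,"tz": 0.002,"wx": 0,"wy": 0,"wz": 0},{"grip": 1,"tx": 0,"ty": 0,"tz": 0.002,"wx": 0,"wy": 0,"wz": 0},{"grip": 1,"tx": 0,"ty": 0,"tz": 0.002,"wx": 0,"wy": 0,"wz": 0},{"grip": 1,"tx": 0,"ty": 0,"tz": 0.002,"wx": 0,"wy": 0,"wz": 0},{"grip": 1,"tx": 0,"ty": 0,"tz": 0,"wx": 0,"wy": 0,"wz": 0}], force=50)

```text
time: 19.68
tool_pos: [0.5773, 0.0391, 0.2257]
tcp_rot: [0.155, -3.138, -0.0]
ft_force: [-0.8, 0.1, -1.8]
width: 0.0495
```

```bash
python3 st2.py
```

```text
[0.5773 0.0391 0.2257] F [-0.84  0.12 -1.79] M [ 0.031 -0.031  0.019] w 0.0495 19.675 off [-0.0006 -0.0001] bottom 0.0472725029285907 yaw 95.67 tilt [-0.0002  0.0001] q [ 0.07  0.48 -0.3   0.79  0.   -0.03]
```

Call:
drive_tool(commands=[{"grip": 1,"tx": -0.0003,"ty": 0,"tz": 0.0015,"wx": 0,"wy": 0,"wz": 0},{"grip": 1,"tx": 0,"ty": 0,"tz": 0.0015,"wx": 0,"wy": 0,"wz": 0},{"grip": 1,"tx": 0,"ty": 0,"tz": 0.0015,"wx": 0,"wy": 0,"wz": 0},{"grip": 1,"tx": 0,"ty": 0,"tz": 0.001,"wx": 0,"wy": 0,"wz": 0},{"grip": 1,"tx": 0,"ty": 0,"tz": 0,"wx": 0,"wy": 0,"wz": 0}], force=50)

```text
time: 20.3
tool_pos: [0.5775, 0.0391, 0.2203]
tcp_rot: [0.155, -3.137, 0.0]
ft_force: [0.7, 0.7, -0.7]
width: 0.049
```

```bash
python3 st2.py
```

```text
[0.5775 0.0391 0.2203] F [ 0.66  0.75 -0.71] M [ 0.058  0.07  -0.018] w 0.049 20.3 off [-0.0003 -0.    ] bottom 0.04187843160688545 yaw 95.66 tilt [-0.0003 -0.    ] q [ 0.07  0.49 -0.31  0.78 -0.   -0.03]
```

Call:
drive_tool(commands=[{"grip": 1,"tx": 0,"ty": 0,"tz": 0.001,"wx": 0,"wy": 0,"wz": 0},{"grip": 1,"tx": 0,"ty": 0,"tz": 0.001,"wx": 0,"wy": 0,"wz": 0},{"grip": 1,"tx": 0,"ty": 0,"tz": 0.0007,"wx": 0,"wy": 0,"wz": 0},{"grip": 1,"tx": 0,"ty": 0,"tz": 0,"wx": 0,"wy": 0,"wz": 0}], force=50)

```text
time: 20.8
tool_pos: [0.5777, 0.0391, 0.218]
tcp_rot: [-0.155, 3.137, -0.0]
ft_force: [-1.0, 0.3, 1.3]
width: 0.0492
```

```bash
python3 st2.py
```

```text
[0.5777 0.0391 0.218 ] F [-0.95  0.3   1.31] M [-0.008  0.067  0.011] w 0.0492 20.8 off [-0. -0.] bottom 0.039616861186114516 yaw 95.66 tilt [ 0.0005 -0.    ] q [ 0.07  0.49 -0.31  0.77 -0.   -0.03]
```

Call:
drive_tool(commands=[{"grip": 1,"tx": 0,"ty": 0,"tz": 0.0005,"wx": 0,"wy": 0,"wz": 0},{"grip": 1,"tx": 0,"ty": 0,"tz": 0,"wx": 0,"wy": 0,"wz": 0}], force=50)

```text
time: 21.05
tool_pos: [0.5777, 0.0391, 0.2176]
tcp_rot: [-0.155, 3.137, -0.0]
ft_force: [-0.5, 0.8, 4.6]
width: 0.0494
```

Call:
drive_tool(commands=[{"grip": 1,"tx": 0,"ty": 0,"tz": 0.0004,"wx": 0,"wy": 0,"wz": 0},{"grip": 1,"tx": 0,"ty": 0,"tz": 0,"wx": 0,"wy": 0,"wz": 0}], force=50)

```text
time: 21.3
tool_pos: [0.5777, 0.0391, 0.2174]
tcp_rot: [-0.155, 3.137, -0.0]
ft_force: [-1.1, -0.2, 6.1]
width: 0.0496
```

```bash
python3 st2.py
```

```text
[0.5777 0.0391 0.2174] F [-1.13 -0.22  6.08] M [-0.141  0.229 -0.039] w 0.0496 21.3 off [ 0.0001 -0.    ] bottom 0.03896025605522224 yaw 95.66 tilt [ 0.0008 -0.0001] q [ 0.07  0.49 -0.31  0.77 -0.   -0.03]
```

Call:
drive_tool(commands=[{"grip": 1,"tx": 0,"ty": 0,"tz": 0,"wx": 0,"wy": 0,"wz": 4},{"grip": 1,"tx": 0,"ty": 0,"tz": 0,"wx": 0,"wy": 0,"wz": 4},{"grip": 1,"tx": 0,"ty": 0,"tz": 0,"wx": 0,"wy": 0,"wz": 4},{"grip": 1,"tx": 0,"ty": 0,"tz": 0,"wx": 0,"wy": 0,"wz": 3},{"grip": 1,"tx": 0,"ty": 0,"tz": 0,"wx": 0,"wy": 0,"wz": 0}], force=50)

```text
time: 21.92
tool_pos: [0.5779, 0.0391, 0.2168]
tcp_rot: [0.255, 3.13, 0.0]
ft_force: [0.8, -0.5, 1.6]
width: 0.0493
```

```bash
python3 st2.py
```

```text
[0.5779 0.0391 0.2168] F [ 0.84 -0.54  1.64] M [-0.038 -0.122  0.074] w 0.0493 21.925 off [ 0.0003 -0.0001] bottom 0.038409515007450074 yaw 80.7 tilt [0.0009 0.0001] q [ 0.07  0.49 -0.31  0.77 -0.    0.23]
```

Call:
drive_tool(commands=[{"grip": 1,"tx": 0,"ty": 0,"tz": 0.0003,"wx": 0,"wy": 0,"wz": 2.5},{"grip": 1,"tx": 0,"ty": 0,"tz": 0,"wx": 0,"wy": 0,"wz": 2.5},{"grip": 1,"tx": 0,"ty": 0,"tz": 0,"wx": 0,"wy": 0,"wz": 0}], force=50)

```text
time: 22.3
tool_pos: [0.5776, 0.0393, 0.2164]
tcp_rot: [-0.39, -3.117, -0.001]
ft_force: [0.4, 1.0, 1.1]
width: 0.0495
```

```bash
python3 st2.py
```

```text
[0.5776 0.0393 0.2164] F [0.39 0.98 1.07] M [ 0.147 -0.008  0.017] w 0.0495 22.3 off [-0.0003 -0.0002] bottom 0.03797576182010329 yaw 75.74 tilt [-0.0001  0.0005] q [ 0.07  0.49 -0.31  0.77  0.    0.32]
```

Call:
drive_tool(commands=[{"grip": 1,"tx": 0,"ty": 0,"tz": 0,"wx": 0,"wy": 0,"wz": 2},{"grip": 1,"tx": 0,"ty": 0,"tz": 0,"wx": 0,"wy": 0,"wz": 2},{"grip": 1,"tx": 0,"ty": 0,"tz": 0,"wx": 0,"wy": 0,"wz": 0}], force=50)

```text
time: 22.68
tool_pos: [0.5775, 0.0392, 0.2164]
tcp_rot: [-0.501, -3.101, -0.0]
ft_force: [0.3, 2.4, -0.2]
width: 0.049
```

```bash
python3 st2.py
```

```text
[0.5775 0.0392 0.2164] F [ 0.29  2.42 -0.16] M [ 0.28  -0.034 -0.02 ] w 0.049 22.675 off [-0.0004 -0.    ] bottom 0.03799736292868933 yaw 71.65 tilt [-0.0004  0.0003] q [ 0.07  0.49 -0.31  0.77  0.    0.39]
```

Call:
drive_tool(commands=[{"grip": 1,"tx": 0,"ty": 0,"tz": 0.0003,"wx": 0,"wy": 0,"wz": 2},{"grip": 1,"tx": 0,"ty": 0,"tz": 0,"wx": 0,"wy": 0,"wz": 2},{"grip": 1,"tx": 0,"ty": 0,"tz": 0,"wx": 0,"wy": 0,"wz": 0}], force=50)

```text
time: 23.05
tool_pos: [0.5775, 0.039, 0.2164]
tcp_rot: [0.61, 3.082, -0.001]
ft_force: [-1.4, 0.5, 2.6]
width: 0.0495
```

```bash
python3 st2.py
```

```text
[0.5775 0.039  0.2164] F [-1.4   0.48  2.63] M [ 0.057  0.171 -0.027] w 0.0495 23.05 off [-0.0002  0.0003] bottom 0.03795520894291468 yaw 67.62 tilt [ 0.     -0.0004] q [ 0.07  0.49 -0.31  0.77 -0.    0.46]
```

Call:
drive_tool(commands=[{"grip": 1,"tx": 0,"ty": 0,"tz": 0,"wx": 0,"wy": 0,"wz": 2},{"grip": 1,"tx": 0,"ty": 0,"tz": 0,"wx": 0,"wy": 0,"wz": 1},{"grip": 1,"tx": 0,"ty": 0,"tz": 0,"wx": 0,"wy": 0,"wz": 0}], force=50)

```text
time: 23.42
tool_pos: [0.5776, 0.0389, 0.2163]
tcp_rot: [0.69, 3.065, -0.001]
ft_force: [-1.8, 0.3, 4.3]
width: 0.0493
```

```bash
python3 st2.py
```

```text
[0.5776 0.0389 0.2163] F [-1.79  0.26  4.26] M [-0.192  0.15   0.008] w 0.0493 23.425 off [-0.      0.0003] bottom 0.03792596253463018 yaw 64.63 tilt [ 0.0002 -0.0005] q [ 0.07  0.49 -0.31  0.77 -0.    0.51]
```

Call:
drive_tool(commands=[{"grip": 1,"tx": 0,"ty": 0,"tz": 0,"wx": 0,"wy": 0,"wz": 1.5},{"grip": 1,"tx": 0,"ty": 0,"tz": 0,"wx": 0,"wy": 0,"wz": 1.5},{"grip": 1,"tx": 0,"ty": 0,"tz": 0,"wx": 0,"wy": 0,"wz": 0}], force=50)

```text
time: 23.8
tool_pos: [0.5776, 0.0391, 0.2163]
tcp_rot: [0.77, 3.046, -0.0]
ft_force: [-1.1, -1.5, 4.6]
width: 0.0492
```

```bash
python3 st2.py
```

```text
[0.5776 0.0391 0.2163] F [-1.11 -1.5   4.64] M [-0.159  0.245 -0.022] w 0.0492 23.8 off [-0.0002  0.0002] bottom 0.037887736326632004 yaw 61.63 tilt [ 0.     -0.0002] q [ 0.07  0.49 -0.31  0.77 -0.    0.56]
```

Call:
drive_tool(commands=[{"grip": 1,"tx": 0,"ty": 0,"tz": 0,"wx": 0,"wy": 0,"wz": 1.5},{"grip": 1,"tx": 0,"ty": 0,"tz": 0,"wx": 0,"wy": 0,"wz": 1.5},{"grip": 1,"tx": 0,"ty": 0,"tz": 0,"wx": 0,"wy": 0,"wz": 0}], force=50)

```text
time: 24.18
tool_pos: [0.5776, 0.0391, 0.2163]
tcp_rot: [0.849, 3.025, 0.0]
ft_force: [-1.7, 0.6, 4.8]
width: 0.0493
```

```bash
python3 st2.py
```

```text
[0.5776 0.0391 0.2163] F [-1.72  0.65  4.79] M [-0.122  0.268  0.02 ] w 0.0493 24.175 off [-0.0002  0.0001] bottom 0.03791826008605109 yaw 58.64 tilt [ 0.0001 -0.    ] q [ 0.07  0.49 -0.31  0.77 -0.    0.61]
```

Call:
drive_tool(commands=[{"grip": 1,"tx": 0,"ty": 0,"tz": 0,"wx": 0,"wy": 0,"wz": 1.5},{"grip": 1,"tx": 0,"ty": 0,"tz": 0,"wx": 0,"wy": 0,"wz": 1.5},{"grip": 1,"tx": 0,"ty": 0,"tz": 0,"wx": 0,"wy": 0,"wz": 0}], force=50)

```text
time: 24.55
tool_pos: [0.5775, 0.0391, 0.2163]
tcp_rot: [-0.928, -3.001, 0.0]
ft_force: [-1.8, -0.6, 5.2]
width: 0.0494
```

```bash
python3 st2.py
```

```text
[0.5775 0.0391 0.2163] F [-1.76 -0.61  5.22] M [-0.126  0.262  0.033] w 0.0494 24.55 off [-0.0002  0.0001] bottom 0.03789885926726355 yaw 55.65 tilt [-0. -0.] q [ 0.07  0.49 -0.31  0.77 -0.    0.67]
```

Call:
drive_tool(commands=[{"grip": 1,"tx": 0,"ty": 0,"tz": 0,"wx": 0,"wy": 0,"wz": 1.5},{"grip": 1,"tx": 0,"ty": 0,"tz": 0,"wx": 0,"wy": 0,"wz": 1.5},{"grip": 1,"tx": 0,"ty": 0,"tz": 0,"wx": 0,"wy": 0,"wz": 0}], force=50)

```text
time: 24.92
tool_pos: [0.5775, 0.0391, 0.2163]
tcp_rot: [-1.006, -2.976, 0.0]
ft_force: [-2.6, -0.4, 5.9]
width: 0.0494
```

```bash
python3 st2.py
```

```text
[0.5775 0.0391 0.2163] F [-2.56 -0.41  5.91] M [-0.197  0.259 -0.   ] w 0.0494 24.925 off [-0.0003  0.0002] bottom 0.037897134599501114 yaw 52.65 tilt [-0.0002 -0.0001] q [ 0.07  0.49 -0.31  0.77 -0.    0.72]
```

Call:
drive_tool(commands=[{"grip": 1,"tx": 0,"ty": 0,"tz": 0,"wx": 0,"wy": 0,"wz": 1.5},{"grip": 1,"tx": 0,"ty": 0,"tz": 0,"wx": 0,"wy": 0,"wz": 1.5},{"grip": 1,"tx": 0,"ty": 0,"tz": 0,"wx": 0,"wy": 0,"wz": 0}], force=50)

```text
time: 25.3
tool_pos: [0.5774, 0.0391, 0.2163]
tcp_rot: [-1.083, -2.949, 0.0]
ft_force: [-1.4, -0.9, 5.0]
width: 0.0494
```

```bash
python3 st2.py
```

```text
[0.5774 0.0391 0.2163] F [-1.41 -0.91  4.99] M [-0.167  0.36   0.032] w 0.0494 25.3 off [-0.0003  0.0003] bottom 0.03792099063414045 yaw 49.65 tilt [-0.0003 -0.0001] q [ 0.07  0.49 -0.31  0.77 -0.    0.77]
```

Call:
drive_tool(commands=[{"grip": 1,"tx": 0,"ty": 0,"tz": 0,"wx": 0,"wy": 0,"wz": 1.5},{"grip": 1,"tx": 0,"ty": 0,"tz": 0,"wx": 0,"wy": 0,"wz": 1},{"grip": 1,"tx": 0,"ty": 0,"tz": 0,"wx": 0,"wy": 0,"wz": 0}], force=50)

```text
time: 25.68
tool_pos: [0.5774, 0.0391, 0.2162]
tcp_rot: [-1.147, -2.924, 0.0]
ft_force: [-1.5, -1.0, 4.1]
width: 0.0494
```

```bash
python3 st2.py
```

```text
[0.5774 0.0391 0.2162] F [-1.52 -0.95  4.08] M [-0.127  0.326  0.065] w 0.0494 25.675 off [-0.0004  0.0004] bottom 0.037839032236792414 yaw 47.16 tilt [-0.0004 -0.0002] q [ 0.07  0.49 -0.31  0.77 -0.    0.82]
```

Call:
drive_tool(commands=[{"grip": 1,"tx": 0,"ty": 0,"tz": 0,"wx": 0,"wy": 0,"wz": 1},{"grip": 1,"tx": 0,"ty": 0,"tz": 0,"wx": 0,"wy": 0,"wz": 1},{"grip": 1,"tx": 0,"ty": 0,"tz": 0,"wx": 0,"wy": 0,"wz": 0}], force=50)

```text
time: 26.05
tool_pos: [0.5774, 0.0391, 0.2162]
tcp_rot: [-1.198, -2.904, 0.001]
ft_force: [-2.2, -1.7, 4.8]
width: 0.0495
```

```bash
python3 st2.py
```

```text
[0.5774 0.0391 0.2162] F [-2.24 -1.66  4.76] M [-0.245  0.302  0.224] w 0.0495 26.05 off [-0.0002  0.0004] bottom 0.037760655055854936 yaw 45.15 tilt [-0.0003 -0.0003] q [ 0.07  0.49 -0.31  0.77 -0.    0.85]
```

Call:
drive_tool(commands=[{"grip": 1,"tx": 0,"ty": 0,"tz": 0,"wx": 0,"wy": 0,"wz": 1},{"grip": 1,"tx": 0,"ty": 0,"tz": 0,"wx": 0,"wy": 0,"wz": 0.5},{"grip": 1,"tx": 0,"ty": 0,"tz": 0,"wx": 0,"wy": 0,"wz": 0}], force=50)

```text
time: 26.42
tool_pos: [0.5775, 0.0391, 0.2161]
tcp_rot: [-1.236, -2.888, 0.001]
ft_force: [-2.0, -1.8, 4.0]
width: 0.0492
```

```bash
python3 st2.py
```

```text
[0.5775 0.0391 0.2161] F [-1.98 -1.83  4.  ] M [-0.367  0.348  0.497] w 0.0492 26.425 off [-0.0002  0.0003] bottom 0.03767100588753991 yaw 43.66 tilt [-0.0003 -0.0003] q [ 0.07  0.49 -0.31  0.77 -0.    0.88]
```

Call:
drive_tool(commands=[{"grip": 0.3,"tx": 0,"ty": 0,"tz": 0,"wx": 0,"wy": 0,"wz": 0},{"grip": 0.2,"tx": 0,"ty": 0,"tz": 0,"wx": 0,"wy": 0,"wz": 0},{"grip": 0,"tx": 0,"ty": 0,"tz": 0,"wx": 0,"wy": 0,"wz": 0},{"grip": 0,"tx": 0,"ty": 0,"tz": 0,"wx": 0,"wy": 0,"wz": 0},{"grip": 0,"tx": 0,"ty": 0,"tz": 0,"wx": 0,"wy": 0,"wz": 0},{"grip": 0,"tx": 0,"ty": 0,"tz": -0.02,"wx": 0,"wy": 0,"wz": 0},{"grip": 0,"tx": 0,"ty": 0,"tz": -0.03,"wx": 0,"wy": 0,"wz": 0},{"grip": 0,"tx": 0,"ty": 0,"tz": -0.03,"wx": 0,"wy": 0,"wz": 0},{"grip": 0,"tx": 0,"ty": 0,"tz": -0.03,"wx": 0,"wy": 0,"wz": 0},{"grip": 0,"tx": 0,"ty": 0,"tz": 0,"wx": 0,"wy": 0,"wz": 0},{"grip": 0,"tx": 0,"ty": 0,"tz": 0,"wx": 0,"wy": 0,"wz": 0}], force=50)

```text
time: 27.8
tool_pos: [0.5776, 0.0395, 0.3259]
tcp_rot: [-1.236, -2.888, -0.002]
ft_force: [0.7, -0.9, -0.4]
width: 0.0856
```

Run:
```python
from h import *
im,c=grab('wrist','w10.png');s,R,t=tool();print(t,s['width'],s['ft_force'],s['torque'],s['time'])
b,d=grab('side');p=proj(d,[.578,.039,.05]).astype(int);q=proj(c,[.578,.039,.06]).astype(int)
A=cv2.resize(im[q[1]-90:q[1]+90,q[0]-90:q[0]+90],(400,400),interpolation=2)
B=cv2.resize(b[p[1]-40:p[1]+40,p[0]-40:p[0]+40],(400,400),interpolation=2)
cv2.imwrite('pics/fin.png',np.hstack([A,B])[...,::-1]);print(q,p)
```

```text
[0.57724913 0.03937898 0.32530985] 0.08557639279683113 [ 0.15229364 -0.42310311 -0.39629029] [ 0.03532073  0.00252378 -0.07108741] 27.85
[281 202] [292 192]
```

View pics/fin.png

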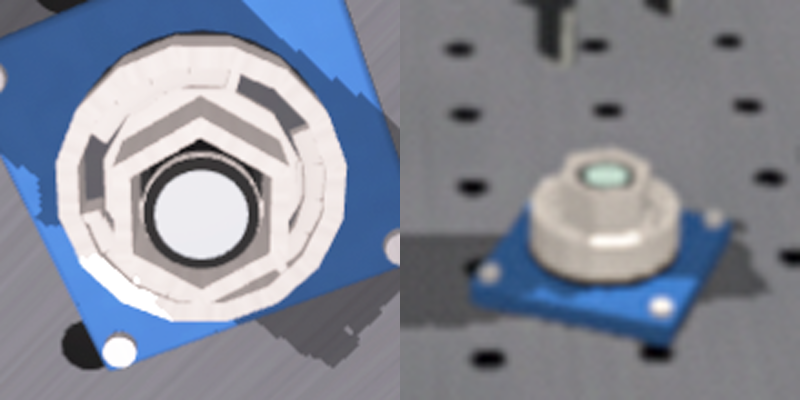

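Final view: the ring is seated over the lens, level, with its flats still where I left the jaws. The gaps are empty, so the lugs are under the ledges, and the gripper is clear.

```bash
python3 -c "
from workcell import bot
print(bot.sign_off())"
```

```text
the job is handed in; nothing more can be done
None
```

The lens is seated in the cell and the retaining ring is clamped over it. I let go and handed the job in at 27.9 s of the 72 s; the sign-off gives no verdict.

- **Lens:** it went down until it met the pads, with about 5 N on the wrist. Its underside read about 31 mm above the table, and the later picture shows it centred in the bore.
- **Ring:** I took the middle-sized ring and lowered it with its lugs through the gaps without resistance. It came to rest at about 38 mm. I then turned it 52° clockwise; it began to bind at about 48–50°, and I stopped at 0.50 N m, the top of the snug range.
- **Final pictures:** the wrist and side views show the ring level over the lens. The wrist view shows its flats had not turned back after release and the gaps empty. The gripper was open and well clear, with no contact force.

- **Not measured directly:** I estimate a clamping force of roughly 20–30 N from the turning torque, which is inside the 6 to 45 N limits.
- **Disagreement:** the ring's first height reading, 39–39.6 mm, was about 1–1.5 mm above what the lens height predicted. It settled to 38 mm once the turning began, which agrees.
- **Bystander items:** none of the moves went near the ball stand, test plate or gauge ring. I did not measure them again at the end.
- **Refused call:** one early move call was refused for missing fields. Nothing moved.

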